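# Swivel the spice jar's cap to the spout beside the bowl

### The arm

A 6-joint arm with a two-finger parallel gripper is mounted at the origin on the work surface. World frame = base frame: x ahead of the robot, y to its left, z up, the work surface at z = 0. Lengths are in mm, angles in rad, forces in N, time in s.
With the tool pointing down it reaches from about 400 to 925 mm from the base axis. Payload 12.5 kg.
Tool frame: the origin (TCP) lies at the very end of the fingers, on their centre line; the grasp point (between the pads) lies 19 mm behind it (env.grip_point_offset is the distance from the TCP to the grasp point, in mm); z points along the fingers, y is the direction in which the jaws open and shut (so a half turn about z gives the same grasp; the last joint's range is limited). The gripper opens to 95 mm and grips with 3 to 60 N. Pads are 20 mm wide; open, the fingers measure 119 mm over their backs; the gripper's body (75 mm by 180 mm) begins 59 mm behind the grasp point.
Start: joints at [-1.436, 0.491, 1.559, -0, 1.092, -0.106], TCP at [149.072, -606.98, 214.661] pointing down, gripper open.
Joint ranges: [-3.1, 3.1], [-0.84, 2.19], [0.05, 2.79], [-1.13, 4.28], [0.06, 2.93], [-2.69, 2.69]. Speed limits (rad/s): [2.22, 2.22, 2.79, 3.14, 3.14, 3.14].

### API

Orientations are given as [roll, pitch, yaw] about the fixed x, y, z axes, in that order (R = Rz(yaw) Ry(pitch) Rx(roll)).
In Python, from cell import env gives the robot as it stands.
- The arm moves only by the tool drive_tool, never from a script. Its argument "commands" is a list of rows, each an object of numbers: "dx", "dy", "dz": the shift along the world's x, y, z in mm; "yaw": the turn about the world's z in degrees. In form: [{"dx": .., "dy": .., "dz": .., "yaw": ..}, ...]. A call has 1 to 5 rows; each row shifts and turns the commanded pose from where the row before left it; what a row does not reach is not made up. A row lasts 1/12 s, in which the tool goes at most 41.7 mm and 7.16 degrees, less where a joint would pass 70% of its speed; a pose out of reach is approached as far as the arm can. A call with a gripper value outside its range is refused whole. "grip" is the opening, from 0 (shut) to 1 (fully open), set as the call begins (left out, the last holds). The fingers move at their own pace and stop on an object; the grip force is fixed at half the most. Time passes only in rows, so rows that do not move let the fingers close. It gives the time, the measured TCP pose, the force and the opening at its end, in the units of the state.
- env.state(): the state, without advancing time (a new reading comes with each control period).
- env.read_camera(name): name is "scene" or "top" or "wrist"; returns the picture (480x640x3 uint8, red, green, blue); there is no depth.
- env.calibration(name): a dict with "intrinsics" (3x3 intrinsics, pixels), "rvec" (rotation vector, rad) and "tvec" (3), from world to camera coordinates, as OpenCV has them. Camera axes: x right, y down, z forward; pixel columns grow to the right and rows downward; lengths in mm; the calibration is good to about 2 mm. A picture is of the moment at which its call begins: read the wrist's pose just before it. calibration takes no time and is no camera call; for the wrist camera it gives the pose at the moment of the call.
- env.job_done(): hands the job in, once; it reports no verdict.
Trained networks look in the newest picture that a camera, given by its name, has taken for a name from the list of things; names that differ only in an ending like _2 or _b are one class to them, and where a whole thing is asked for, a point or a joint stands for the part that bears it (a point fixed in the world has none). Each returns a list of dicts, best first, with "conf" (0 to 1); they miss things now and then, are a little off and sometimes report something else, mostly with a low value. They report only what shows in the picture. A call takes as long as a camera call. They do not tell look-alikes from the thing itself.
- env.trace(query, camera): "pixels" (480x640 bool, what is visible of it) and "pixel" ([column, row] in pixels, amid what is visible of it).
- env.place_of(query, camera): "pixel" ([column, row] in pixels: a listed point, or the origin of a listed thing).
The state is a dict: "t": time; "joints": joint angles; "qvel": joint speeds; "tau": joint torques, N m; "eef_pos": TCP position; "tcp_rot": TCP orientation; "ft_force": force on the tool from outside, world axes, zero at the start; "moment": the same for the moment, N m; "opening": opening from 0.0 (shut) to 1.0 (fully open).
Only numpy, scipy, OpenCV 4.12 (cv2) and the standard library are available. Lean on these libraries where they do the work, as an engineer would, in place of code of your own. Each camera call takes 0.05 s, during which the arm holds its last target.

### The job

The amber spice jar with two pouring spouts is to be poured into the white melamine bowl. Turn its swivel cap so that the cap's opening sits squarely over the spout on the bowl's side, not the one on the saucepan's side, then let go of it. Leave the bowl standing where it is.

Things in the scene. Friction and masses are not known exactly. Their poses are not given: they have to be found in the camera images.
- jar: Squat amber jar, 82 mm wide, in a steel foot 112 mm wide screwed to the table. Origin on its axis at table height, z up; x points roughly away from the robot. Two equal black spouts, 28 mm wide, reach out under the cap to 68 mm from the axis, 80 mm high: at +60 deg (its +y side) and -60 deg (-y side) from x, seen from above. Wanted: the spout on the side (+y or -y) where the bowl is.
- swivel_cap (a joint): Cap angle about the jar's upright axis, rad, growing anticlockwise seen from above. 0: opening along the jar's x axis, midway between the spouts; +1.047: over the +y spout; -1.047: over the -y spout. Starts within 0.3 of 0; stops at -1.7 and 1.7. Friction of 0.06 N m holds it where it is left.
- cap_grip (a point): Grip point: centre of the upright fin across the aluminium cap, on the axis, 102.5 mm above the table. Fin 12 mm thick, 46 long, 26 high (top at 116 mm). Cap 76 mm across, top face at 90 mm, with one opening 14 x 24 mm centred 23 mm from the axis. Turns with the cap: x across the fin, towards the opening; y along the fin; z up.
- bowl: Loose white melamine bowl, 150 mm across the rim, 60 mm high, about 180 g; origin at the centre of its underside. It stands to the left or the right of the jar; an aluminium saucepan with a black handle (166 mm across, 78 mm high) stands on the other side.
Not all that is in view belongs to the job. Leave any red or yellow look-alike of the jar alone.

How it is judged:
By the outcome, as a careful person would: the job done as asked, in the order asked, and still so for the second after the job is handed in, with the robot touching nothing.
It also fails if it takes over 32 s, if anything falls off the work surface, if the arm or the gripper's body presses on something with over 40 N, if the wrist force passes 120 N, or if a joint passes its speed limit or range.

## Working session

There is one attempt and no reset: what is moved stays moved. The work goes in short steps, Python scripts to look and compute and a tool call to move; the robot and the scene stay as the last step left them, time stands still between calls to the robot, and variables do not carry over. Pictures are saved under pics/ and viewed, and the job is handed in when it is done.

Besides the shell and the picture viewer there is one more tool, called after "Request:" in YAML: its name, and indented under it one key for each argument. drive_tool: Moves the arm, as the interface text tells. Its arguments: {"type":"object","properties":{"commands":{"type":"array"},"grip":{"type":"number"}},"required":["commands"]}

```bash
ls; mkdir -p pics; cat > h.py <<'E'
import numpy as np, cv2
from cell import env
def cal(n):
    c=env.calibration(n); return np.array(c["intrinsics"],float),np.array(c["rvec"],float),np.array(c["tvec"],float)
def ray(c,px,z):
    K,r,t=c; R=cv2.Rodrigues(r)[0]; t=t.ravel()
    d=R.T@np.linalg.inv(K)@np.array([px[0],px[1],1.]); o=-R.T@t
    return o+d*(z-o[2])/d[2]
def proj(c,P):
    K,r,t=c; return cv2.projectPoints(np.array(P,float).reshape(-1,1,3),r,t,K,None)[0].reshape(-1,2)
def save(im,n): cv2.imwrite("pics/"+n,im[:,:,::-1])
E
python3 - <<'E'
from h import *
for n in ("top","scene"):
    im=env.read_camera(n); save(im,n+"1.png"); c=cal(n)
    for q,z in (("jar",0),("cap_grip",102.5),("bowl",0),("swivel_cap",90)):
        for f in ("place_of",):
            try:
                for d in getattr(env,f)(q,n): print(n,q,d["pixel"],round(d["conf"],2),ray(c,d["pixel"],z).round(1))
            except Exception as e: print(n,q,e)
print(env.state())
E
```

```text
pics
top jar [351.5, 204.0] 0.89 [501.9 -30.4   0. ]
top jar [410.9, 296.8] 0.7 [ 314.8 -151.7    0. ]
top cap_grip [352.2, 194.9] 0.86 [504.5 -27.4 102.5]
top cap_grip [283.9, 288.0] 0.75 [330.1  97.  102.5]
top cap_grip [421.8, 300.6] 0.68 [ 310.  -156.9  102.5]
top bowl [194.9, 156.1] 0.89 [597.7 292.3   0. ]
top swivel_cap it knows: bowl, cap_grip, jar
scene jar [358.8, 237.6] 0.96 [332.4  96.    0. ]
scene jar [243.9, 239.8] 0.81 [ 320.2 -153.8    0. ]
scene jar [186.4, 200.3] 0.74 [ 200.4 -284.3    0. ]
scene jar [306.2, 310.6] 0.73 [504.4 -28.7   0. ]
scene cap_grip [305.5, 287.5] 0.92 [511.8 -28.3 102.5]
scene cap_grip [236.6, 209.6] 0.92 [ 316.9 -158.2  102.5]
scene cap_grip [361.3, 210.3] 0.65 [337.1  95.7 102.5]
scene cap_grip [177.9, 170.0] 0.57 [ 199.9 -284.3  102.5]
scene bowl [474.5, 342.7] 0.87 [598.9 294.2   0. ]
scene swivel_cap it knows: bowl, cap_grip, jar
{'t': 0.4, 'joints': array([-1.43557180e+00,  4.91005711e-01,  1.55899425e+00,  1.86079056e-05,
        1.09171626e+00, -1.05616277e-01]), 'qvel': array([-0.00063644, -0.00090869, -0.00065332,  0.00042445,  0.00103814,
        0.00021899]), 'tau': array([-1.19643755e-03, -6.11916375e+01, -2.58177048e+01,  6.92588417e-02,
        4.52682807e-02, -3.14313218e-05]), 'eef_pos': array([ 149.08683854, -606.92571729,  214.56274054]), 'tcp_rot': array([-3.14147152e+00, -2.94459542e-05,  2.40832220e-01]), 'ft_force': array([-0.06049593,  0.5481981 , -0.25592302]), 'moment': array([0.03658263, 0.00538106, 0.00691845]), 'opening': 1.0014437055107028}
```

View pics/top1.png

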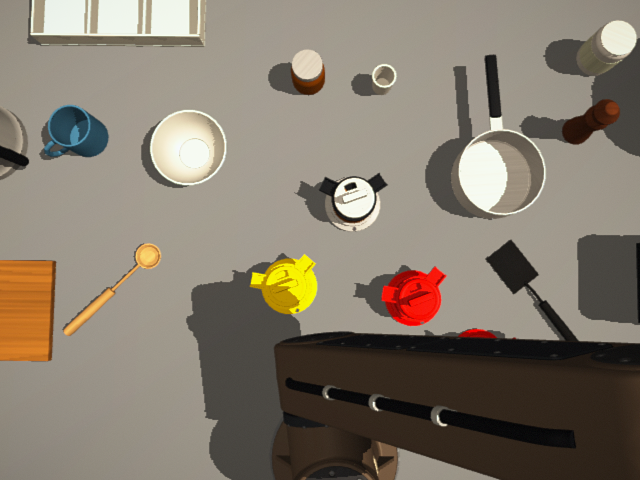

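View pics/scene1.png

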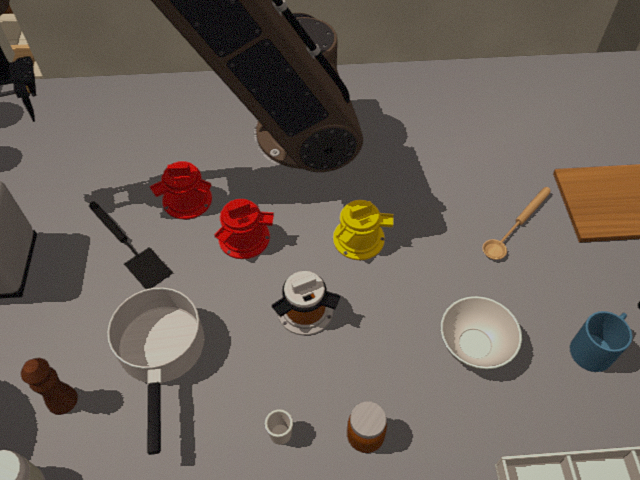

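```bash
python3 - <<'E'
import cv2
a=cv2.imread("pics/top1.png")[150:250,290:420]
cv2.imwrite("pics/topz.png",cv2.resize(a,None,fx=6,fy=6,interpolation=cv2.INTER_CUBIC))
a=cv2.imread("pics/scene1.png")[250:350,240:370]
cv2.imwrite("pics/scz.png",cv2.resize(a,None,fx=6,fy=6,interpolation=cv2.INTER_CUBIC))
E
```

```text
(no output)
```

View pics/topz.png

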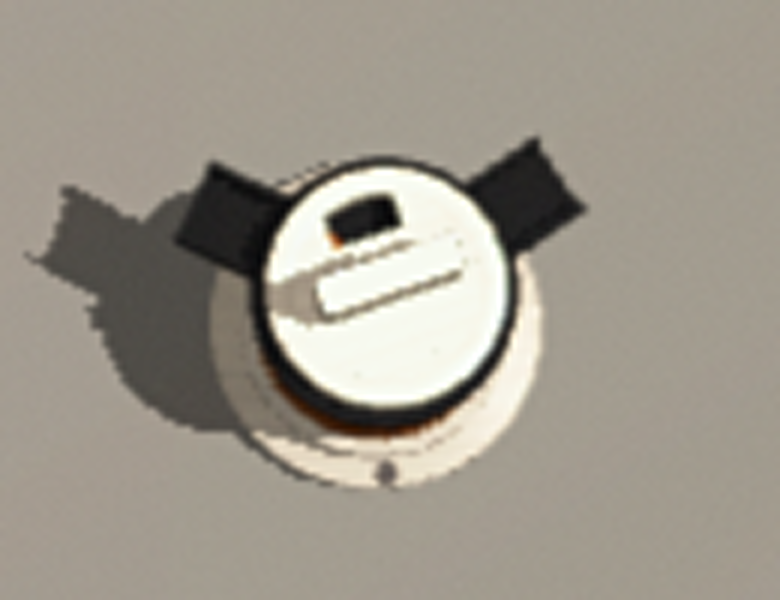

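View pics/scz.png

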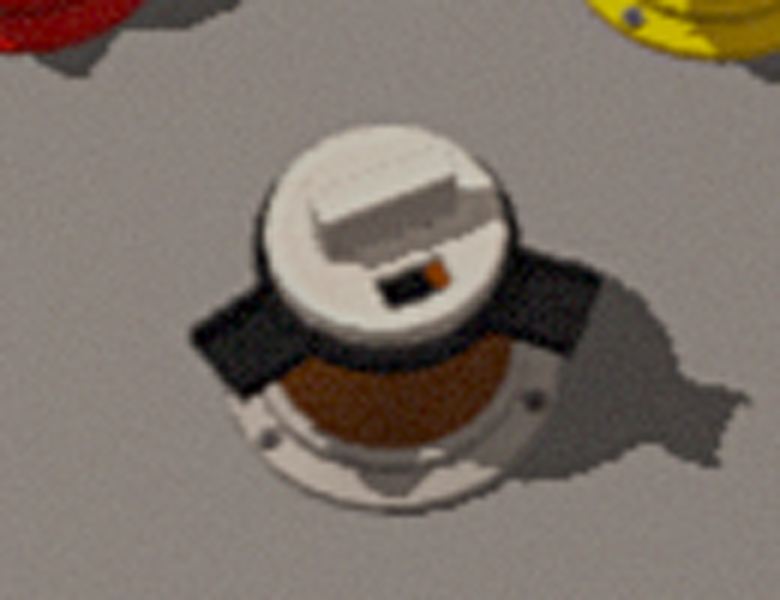

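The bowl stands to the left (+y) of the amber jar (jar ~pixel 352,200 in top; bowl ~189,148) and the saucepan to the right (~498,175), so the +y spout is wanted. Next I'll measure the angles.

```bash
python3 - <<'E'
from h import *
c=cal("top"); s=cal("scene")
T=lambda p,z: ray(c,(290+(p[0]-2.5)/6,150+(p[1]-2.5)/6),z)
S=lambda p,z: ray(s,(240+(p[0]-2.5)/6,250+(p[1]-2.5)/6),z)
ang=lambda v:np.degrees(np.arctan2(v[1],v[0])).round(1)
cap=T((390,285),90); print("cap ctr",cap, "scene",S((386,228),90))
print("foot ctr top",T((376,325),4))
L=(T((210,163),80)+T((177,242),80))/2; R=(T((538,137),80)+T((585,210),80))/2
print("L",L,"R",R)
L2=(S((600,272),80)+S((570,356),80))/2;R2=(S((190,335),80)+S((243,397),80))/2
print("scene L",L2,"R",R2)
for C in (cap,np.array([504.5,-28,0])):
    print("spout angs",ang(L-C),ang(R-C),ang(L2-C),ang(R2-C),np.linalg.norm((L-C)[:2]),np.linalg.norm((R-C)[:2]))
print("fin edge top",ang(T((330,320),116)-T((462,272),116))-90)
print("fin edge scene",ang(S((457,177),116)-S((318,222),116))-90)
o=T((363,218),90);o2=S((413,282),90);print("opening",o,o2,ang(o-cap),ang(o2-cap))
print("spout edges L",ang(T((210,163),80)-T((268,192),80)),"R",ang(T((538,137),80)-T((470,187),80)))
print(ray(c,(610,275),0),ray(c,(580,235),0),ray(c,(590,120),0))
E
```

```text
cap ctr [502.38696323 -32.46664641  90.        ] scene [504.27201024 -31.12871196  90.        ]
foot ctr top [501.90563293 -31.72954101   4.        ]
L [529.68188159  29.66344575  80.        ] R [540.20093562 -87.05401286  80.        ]
scene L [534.03083445  29.61670067  80.        ] R [544.26095919 -86.44845965  80.        ]
spout angs 66.3 -55.3 63.0 -52.2 67.86133597382528 66.40539950613338
spout angs 66.4 -58.8 62.9 -55.8 62.922175233108334 69.00676226560023
fin edge top 20.700000000000003
fin edge scene 16.700000000000003
opening [523.53340173 -23.80947953  90.        ] [524.49014344 -23.78972918  90.        ] 22.3 21.4
spout edges L 63.8 R -52.9
[ 363.32330061 -552.64780398    0.        ] [ 443.62286279 -493.84490899    0.        ] [ 681.02533076 -518.7138473     0.        ]
```

Request:
drive_tool:
  commands:
    - {"dz": 35, "yaw": 7}
    - {"dz": 35, "yaw": 7}
    - {"dx": 20, "dy": 30, "dz": 20, "yaw": 7}
    - {"dx": 20, "dy": 32, "yaw": 7}
    - {"dx": 20, "dy": 32, "yaw": 7}

```text
invalid input
```

Request:
drive_tool:
  commands:
    - {"dx": 20, "dy": 34, "yaw": 7}
    - {"dx": 20, "dy": 34, "yaw": 7}
    - {"dx": 20, "dy": 34, "yaw": 7}
    - {"dx": 20, "dy": 34, "yaw": 7}
    - {"dx": 20, "dy": 34, "yaw": 7}

```text
invalid input
```

Request:
drive_tool:
  commands:
    - {"dx": 20, "dy": 34, "yaw": 7}
    - {"dx": 20, "dy": 34, "yaw": 7}
    - {"dx": 20, "dy": 34, "yaw": 7}
    - {"dx": 20, "dy": 34, "yaw": 5}
    - {"dx": 20, "dy": 34}

```text
invalid input
```

Request:
drive_tool:
  commands:
    - {"dx": 0, "dy": 0, "dz": 35, "yaw": 7}
    - {"dx": 0, "dy": 0, "dz": 35, "yaw": 7}
    - {"dx": 20, "dy": 30, "dz": 20, "yaw": 7}
    - {"dx": 20, "dy": 32, "dz": 0, "yaw": 7}
    - {"dx": 20, "dy": 32, "dz": 0, "yaw": 7}

```text
t: 0.82
eef_pos: [209.4, -512.2, 305.7]
tcp_rot: [3.14, 0.001, 0.857]
ft_force: [0.7, 0.6, -0.1]
opening: 1.002
```

Request:
drive_tool:
  commands:
    - {"dx": 20, "dy": 34, "dz": 0, "yaw": 7}
    - {"dx": 20, "dy": 34, "dz": 0, "yaw": 7}
    - {"dx": 20, "dy": 34, "dz": 0, "yaw": 7}
    - {"dx": 20, "dy": 34, "dz": 0, "yaw": 7}
    - {"dx": 20, "dy": 34, "dz": 0, "yaw": 7}

```text
t: 1.23
eef_pos: [309.6, -341.2, 304.8]
tcp_rot: [3.141, 0.0, 1.468]
ft_force: [-0.1, -0.7, 0.4]
opening: 1.003
```

Request:
drive_tool:
  commands:
    - {"dx": 20, "dy": 34, "dz": 0, "yaw": 7}
    - {"dx": 20, "dy": 34, "dz": 0, "yaw": 7}
    - {"dx": 20, "dy": 34, "dz": 0, "yaw": 7}
    - {"dx": 20, "dy": 34, "dz": 0, "yaw": 5}
    - {"dx": 20, "dy": 34, "dz": 0, "yaw": 0}

```text
t: 1.65
eef_pos: [409.6, -171.2, 305.0]
tcp_rot: [3.141, 0.001, 1.922]
ft_force: [1.2, -0.4, -0.7]
opening: 1.003
```

```bash
python3 - <<'E'
from h import *
s=env.state(); print(s["t"],s["eef_pos"],s["tcp_rot"])
c=cal("wrist"); im=env.read_camera("wrist"); save(im,"w1.png"); np.save("w1c.npy",np.concatenate([c[0].ravel(),c[1].ravel(),c[2].ravel()]))
print(proj(c,[[503,-31.5,90]]))
for q,z in (("jar",0),("cap_grip",102.5)):
    for d in env.place_of(q,"wrist"): print(q,d["pixel"],d["conf"],ray(c,d["pixel"],z))
E
```

```text
1.65 [ 409.59456957 -171.15312635  304.95930353] [3.14105988e+00 6.26914816e-04 1.92183313e+00]
[[451.2490726  116.93527656]]
jar [254.0, 160.7] 0.86 [ 313.41712696 -153.95216561    0.        ]
jar [147.1, 219.7] 0.7 [ 199.48586911 -279.72875808    0.        ]
jar [426.3, 120.3] 0.62 [503.28890066 -31.10441388   0.        ]
cap_grip [103.1, 244.5] 0.82 [ 199.7323715  -283.96159524  102.5       ]
cap_grip [456.0, 112.6] 0.65 [501.70072957 -28.30609121 102.5       ]
cap_grip [238.6, 167.5] 0.61 [ 315.46314446 -153.29834173  102.5       ]
```

View pics/w1.png

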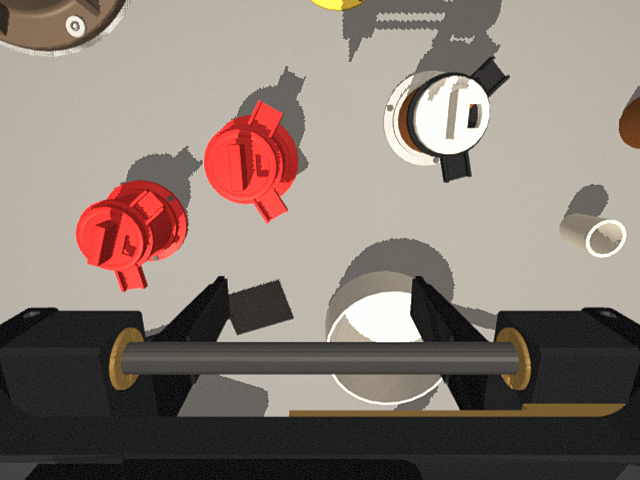

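The wrist picture shows the amber jar at about (450,115), its fin nearly upright in the picture, and the red look-alikes at left. I'll go closer for a sharp view.

Request:
drive_tool:
  commands:
    - {"dx": 25, "dy": 18, "dz": -15, "yaw": 0}
    - {"dx": 25, "dy": 18, "dz": -15, "yaw": 0}
    - {"dx": 25, "dy": 18, "dz": -15, "yaw": 0}
    - {"dx": 25, "dy": 18, "dz": -15, "yaw": 0}
    - {"dx": 14, "dy": 11, "dz": -15, "yaw": 0}

```text
t: 2.22
eef_pos: [524.8, -89.8, 228.8]
tcp_rot: [3.141, 0.0, 1.915]
ft_force: [0.0, 0.3, 0.1]
opening: 1.0
```

Request:
drive_tool:
  commands:
    - {"dx": 0, "dy": 0, "dz": 0, "yaw": 0}
    - {"dx": 0, "dy": 0, "dz": 0, "yaw": 0}

```text
t: 2.38
eef_pos: [522.7, -90.6, 228.9]
tcp_rot: [-3.14, -0.001, 1.916]
ft_force: [0.4, -0.9, -0.3]
opening: 0.999
```

```bash
python3 - <<'E'
from h import *
s=env.state(); print(s["t"],s["eef_pos"],s["tcp_rot"])
c=cal("wrist"); im=env.read_camera("wrist"); save(im,"w2.png"); np.savez("w2c.npz",K=c[0],r=c[1],t=c[2])
print(proj(c,[[503,-31.5,90]]))
for q,z in (("jar",0),("cap_grip",102.5)):
    for d in env.place_of(q,"wrist"): print(q,d["pixel"],d["conf"],ray(c,d["pixel"],z))
E
```

```text
2.3833 [522.74510822 -90.62167069 228.90862898] [-3.13986353e+00 -1.00411580e-03  1.91645397e+00]
[[320.51427812 158.40305012]]
jar [321.9, 151.4] 0.9 [503.77491701 -28.86913486   0.        ]
jar [10.2, 263.5] 0.85 [ 198.23294342 -277.06961282    0.        ]
jar [128.0, 198.5] 0.72 [ 315.23092361 -151.81186664    0.        ]
cap_grip [321.3, 158.5] 0.87 [503.36552526 -30.67857498 102.5       ]
cap_grip [65.6, 219.2] 0.57 [ 315.04447657 -152.43817638  102.5       ]
```

View pics/w2.png

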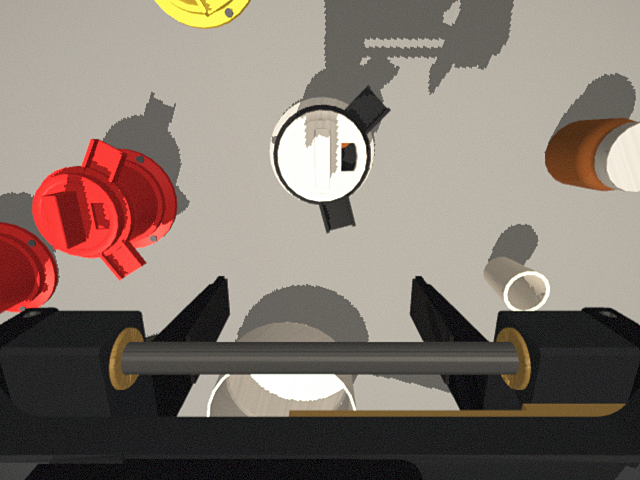

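```bash
python3 - <<'E'
import cv2
a=cv2.imread("pics/w2.png")[80:240,260:400]
cv2.imwrite("pics/w2z.png",cv2.resize(a,None,fx=3.75*1.0,fy=3.75,interpolation=cv2.INTER_CUBIC))
E
```

```text
(no output)
```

View pics/w2z.png

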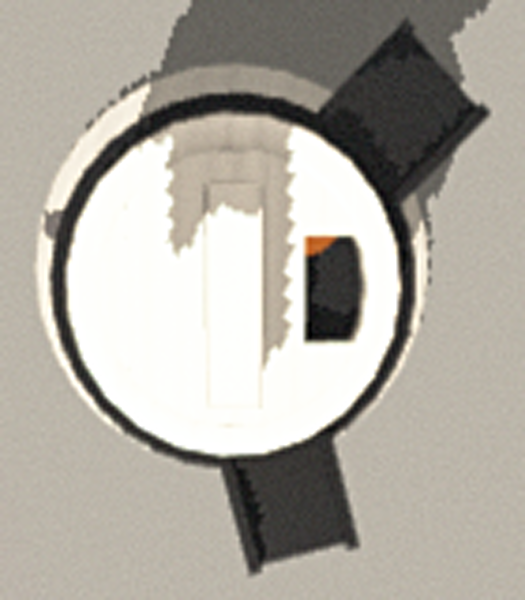

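```bash
cat > fit.py <<'E'
from h import *
from scipy.optimize import least_squares
def fit(c,pts):
    # pts: list of (name,pixel). params x,y,psi(jar yaw),th(cap world angle)
    def P(n,p):
        x,y,ps,th=p
        if n[0]=='s': # spout tip corner side sign, corner sign
            a=ps+n[1]*np.pi/3; u=np.array([np.cos(a),np.sin(a)]);v=np.array([-u[1],u[0]])
            q=u*68+v*14*n[2]; z=80
        else:
            u=np.array([np.cos(th),np.sin(th)]);v=np.array([-u[1],u[0]])
            if n[0]=='o': q=u*(23+7*n[1])+v*12*n[2]; z=90
            if n[0]=='f': q=u*6*n[1]+v*23*n[2]; z=116
            if n[0]=='c': q=np.zeros(2); z=90
        return [x+q[0],y+q[1],z]
    px=np.array([q for _,q in pts])
    f=lambda p: (proj(c,[P(n,p) for n,_ in pts])-px).ravel()
    r=least_squares(f,[503,-31,0.09,0.35],x_scale=[1,1,.01,.01],loss='soft_l1')
    print("x,y",r.x[:2].round(1),"jar yaw",np.degrees(r.x[2]).round(2),"cap world",np.degrees(r.x[3]).round(2),"cap angle",np.degrees(r.x[3]-r.x[2]).round(2))
    for (n,_),e in zip(pts,f(r.x).reshape(-1,2)): print(n,e.round(2))
E
python3 - <<'E'
from fit import *
d=np.load("w2c.npz"); c=(d["K"],d["r"],d["t"])
Z=lambda x,y:(260+(x-1.4)/3.75,80+(y-1.4)/3.75)
# +y spout = upper right; -y = lower?
for side in (1,):
  print(proj(c,[[503+68*np.cos(np.radians(65)),-31+68*np.sin(np.radians(65)),80]]))
pts=[(('s',1,1),Z(407,22)),(('s',1,-1),Z(487,111)),(('s',-1,1),Z(356,545)),(('s',-1,-1),Z(252,572)),
(('o',-1,1),Z(306,237)),(('o',-1,-1),Z(306,340)),(('o',1,1),Z(356,237)),(('o',1,-1),Z(353,342)),
(('f',-1,1),Z(205,183)),(('f',1,1),Z(262,183)),(('f',-1,-1),Z(206,408)),(('f',1,-1),Z(261,408)),(('c',),Z(234,285))]
fit(c,pts)
E
```

```text
[[378.12297039  97.97473947]]
x,y [503.5 -30.1] jar yaw 5.0 cap world 19.95 cap angle 14.95
('s', 1, 1) [-0.52 -1.23]
('s', 1, -1) [0.81 0.41]
('s', -1, 1) [0.81 0.33]
('s', -1, -1) [-0.79  0.79]
('o', -1, 1) [-0.5 -0.6]
('o', -1, -1) [-0.92  1.03]
('o', 1, 1) [ 2.89 -0.63]
('o', 1, -1) [2.9  0.47]
('f', -1, 1) [-0.45 -0.65]
('f', 1, 1) [ 0.17 -0.68]
('f', -1, -1) [-0.35  0.07]
('f', 1, -1) [0.08 0.05]
('c',) [-0.42  1.35]
```

Request:
drive_tool:
  commands:
    - {"dx": -6, "dy": 20, "dz": -10, "yaw": 0}
    - {"dx": -6, "dy": 20, "dz": -20, "yaw": 0}
    - {"dx": -7, "dy": 20, "dz": -20, "yaw": 0}
    - {"dx": 0, "dy": 0, "dz": -25, "yaw": 0}
    - {"dx": 0, "dy": 0, "dz": -20, "yaw": 0}

```text
t: 2.95
eef_pos: [503.4, -30.1, 134.8]
tcp_rot: [3.14, 0.001, 1.916]
ft_force: [1.3, -0.5, -1.0]
opening: 1.004
```

Request:
drive_tool:
  commands:
    - {"dx": 0, "dy": 0, "dz": 0, "yaw": 0}
    - {"dx": 0, "dy": 0, "dz": 0, "yaw": 0}
    - {"dx": 0, "dy": 0, "dz": 0, "yaw": 0}

```text
t: 3.2
eef_pos: [504.6, -30.8, 136.2]
tcp_rot: [3.14, 0.001, 1.915]
ft_force: [0.2, 0.2, -0.6]
opening: 1.001
```

```bash
python3 - <<'E'
from h import *
s=env.state(); print(s["t"],s["eef_pos"],s["tcp_rot"])
c=cal("wrist"); im=env.read_camera("wrist"); save(im,"w3.png"); np.savez("w3c.npz",K=c[0],r=c[1],t=c[2])
print(proj(c,[[503.5,-30.3,116],[503.5,-30.3,90],s["eef_pos"]]))
E
```

```text
3.2 [504.63025967 -30.76783874 136.174571  ] [3.13979043e+00 1.09213519e-03 1.91532685e+00]
[[316.43157581 279.9068859 ]
 [316.68131351 264.27706077]
 [317.92703355 296.36001298]]
```

View pics/w3.png

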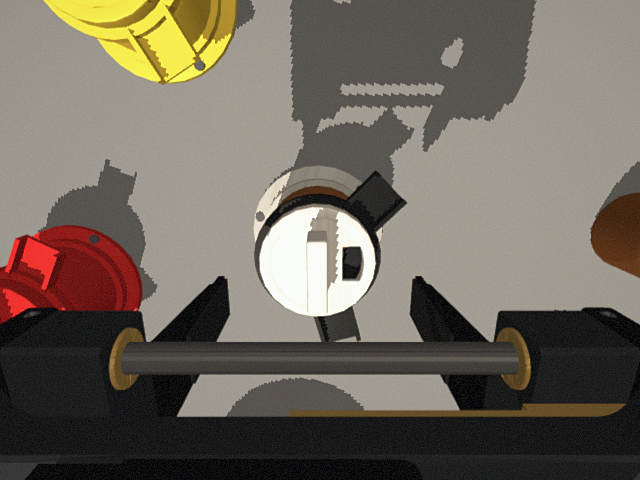

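The fin (columns ~307–327, row ~275) sits about 1.5 mm left of the midline between fingers (col 320) and is aligned with the jaws. I'll nudge, descend and close.

Request:
drive_tool:
  commands:
    - {"dx": -1.2, "dy": -0.5, "dz": -15, "yaw": 0}
    - {"dx": 0, "dy": 0, "dz": -13, "yaw": 0}
    - {"dx": 0, "dy": 0, "dz": -8, "yaw": 0}
    - {"dx": 0, "dy": 0, "dz": -4, "yaw": 0}
    - {"dx": 0, "dy": 0, "dz": 0, "yaw": 0}

```text
t: 3.67
eef_pos: [502.9, -30.6, 94.7]
tcp_rot: [-3.142, -0.0, 1.916]
ft_force: [-0.1, -0.0, -0.6]
opening: 1.002
```

Request:
drive_tool:
  commands:
    - {"dx": 0, "dy": 0, "dz": 0, "yaw": 0}
    - {"dx": 0, "dy": 0, "dz": 0, "yaw": 0}
    - {"dx": 0, "dy": 0, "dz": 0, "yaw": 0}
    - {"dx": 0, "dy": 0, "dz": 0, "yaw": 0}
    - {"dx": 0, "dy": 0, "dz": 0, "yaw": 0}
  grip: 0.0

```text
t: 4.08
eef_pos: [503.0, -30.5, 94.9]
tcp_rot: [3.141, 0.0, 1.916]
ft_force: [-0.6, 0.1, -0.6]
opening: 0.709
```

Request:
drive_tool:
  commands:
    - {"dx": 0, "dy": 0, "dz": 0, "yaw": 0}
    - {"dx": 0, "dy": 0, "dz": 0, "yaw": 0}
    - {"dx": 0, "dy": 0, "dz": 0, "yaw": 0}
    - {"dx": 0, "dy": 0, "dz": 0, "yaw": 0}
    - {"dx": 0, "dy": 0, "dz": 0, "yaw": 0}

```text
t: 4.5
eef_pos: [502.9, -30.5, 94.6]
tcp_rot: [3.142, -0.0, 1.916]
ft_force: [-0.7, -0.7, 0.3]
opening: 0.351
```

Request:
drive_tool:
  commands:
    - {"dx": 0, "dy": 0, "dz": 0, "yaw": 0}
    - {"dx": 0, "dy": 0, "dz": 0, "yaw": 0}
    - {"dx": 0, "dy": 0, "dz": 0, "yaw": 0}
    - {"dx": 0, "dy": 0, "dz": 0, "yaw": 0}
    - {"dx": 0, "dy": 0, "dz": 0, "yaw": 0}

```text
t: 4.92
eef_pos: [502.9, -30.5, 94.7]
tcp_rot: [3.141, 0.0, 1.916]
ft_force: [0.2, 0.2, -0.1]
opening: 0.126
```

Request:
drive_tool:
  commands:
    - {"dx": 0, "dy": 0, "dz": 0, "yaw": 0}
    - {"dx": 0, "dy": 0, "dz": 0, "yaw": 0}
    - {"dx": 0, "dy": 0, "dz": 0, "yaw": 0}

```text
t: 5.17
eef_pos: [502.9, -30.5, 94.7]
tcp_rot: [3.141, 0.0, 1.916]
ft_force: [0.5, 0.7, -0.4]
opening: 0.123
```

Request:
drive_tool:
  commands:
    - {"dx": 0, "dy": 0, "dz": 0, "yaw": 4}
    - {"dx": 0, "dy": 0, "dz": 0, "yaw": 5}
    - {"dx": 0, "dy": 0, "dz": 0, "yaw": 5}
    - {"dx": 0, "dy": 0, "dz": 0, "yaw": 5}
    - {"dx": 0, "dy": 0, "dz": 0, "yaw": 5}

```text
t: 5.58
eef_pos: [502.9, -30.4, 94.6]
tcp_rot: [3.141, -0.0, 2.339]
ft_force: [0.2, 0.6, 0.7]
opening: 0.124
```

Request:
drive_tool:
  commands:
    - {"dx": 0, "dy": 0, "dz": 0, "yaw": 5}
    - {"dx": 0, "dy": 0, "dz": 0, "yaw": 5}
    - {"dx": 0, "dy": 0, "dz": 0, "yaw": 5}
    - {"dx": 0, "dy": 0, "dz": 0, "yaw": 4}
    - {"dx": 0, "dy": 0, "dz": 0, "yaw": 2}

```text
t: 6.0
eef_pos: [502.9, -30.5, 94.6]
tcp_rot: [3.141, 0.0, 2.706]
ft_force: [0.3, 1.4, -0.7]
opening: 0.124
```

Request:
drive_tool:
  commands:
    - {"dx": 0, "dy": 0, "dz": 0, "yaw": 0}
    - {"dx": 0, "dy": 0, "dz": 0, "yaw": 0}
    - {"dx": 0, "dy": 0, "dz": 0, "yaw": 0}

```text
t: 6.25
eef_pos: [502.9, -30.4, 94.7]
tcp_rot: [3.141, 0.0, 2.7]
ft_force: [1.3, 0.9, -1.4]
opening: 0.124
```

Request:
drive_tool:
  commands:
    - {"dx": 0, "dy": 0, "dz": 0, "yaw": 0}
    - {"dx": 0, "dy": 0, "dz": 0, "yaw": 0}
    - {"dx": 0, "dy": 0, "dz": 0, "yaw": 0}
    - {"dx": 0, "dy": 0, "dz": 0, "yaw": 0}
    - {"dx": 0, "dy": 0, "dz": 0, "yaw": 0}
  grip: 0.6

```text
t: 6.67
eef_pos: [502.8, -30.5, 94.7]
tcp_rot: [3.142, -0.0, 2.702]
ft_force: [-0.1, -0.2, 0.3]
opening: 0.418
```

Request:
drive_tool:
  commands:
    - {"dx": 0, "dy": 0, "dz": 5, "yaw": 0}
    - {"dx": 0, "dy": 0, "dz": 15, "yaw": 0}
    - {"dx": 0, "dy": 0, "dz": 25, "yaw": 0}
    - {"dx": 0, "dy": 0, "dz": 30, "yaw": 0}
    - {"dx": 0, "dy": 0, "dz": 25, "yaw": 0}

```text
t: 7.08
eef_pos: [502.8, -30.5, 196.6]
tcp_rot: [3.141, 0.0, 2.702]
ft_force: [-0.1, 0.7, -0.9]
opening: 0.6
```

Request:
drive_tool:
  commands:
    - {"dx": 15, "dy": -7, "dz": 12, "yaw": 0}
    - {"dx": 20, "dy": -9, "dz": 12, "yaw": 0}
    - {"dx": 19, "dy": -9, "dz": 8, "yaw": 0}
    - {"dx": 0, "dy": 0, "dz": 0, "yaw": 0}
    - {"dx": 0, "dy": 0, "dz": 0, "yaw": 0}

```text
t: 7.5
eef_pos: [556.9, -55.7, 226.7]
tcp_rot: [3.141, 0.0, 2.701]
ft_force: [-0.7, 0.1, 0.2]
opening: 0.602
```

Request:
drive_tool:
  commands:
    - {"dx": 0, "dy": 0, "dz": 0, "yaw": 0}
    - {"dx": 0, "dy": 0, "dz": 0, "yaw": 0}

```text
t: 7.67
eef_pos: [555.9, -55.1, 226.2]
tcp_rot: [-3.141, -0.001, 2.702]
ft_force: [0.8, -0.7, -0.3]
opening: 0.599
```

```bash
python3 - <<'E'
from h import *
s=env.state(); print(s["t"],s["eef_pos"],s["tcp_rot"])
c=cal("wrist"); im=env.read_camera("wrist"); save(im,"w4.png"); np.savez("w4c.npz",K=c[0],r=c[1],t=c[2])
print(proj(c,[[503.5,-30.3,90]]))
x,y=map(int,proj(c,[[503.5,-30.3,90]])[0]); x0,y0=x-75,max(0,y-80); print(x0,y0)
a=im[y0:y0+150,x0:x0+150,::-1]
cv2.imwrite("pics/w4z.png",cv2.resize(a,None,fx=4,fy=4,interpolation=cv2.INTER_CUBIC))
t=env.read_camera("top"); save(t,"top2.png")
E
```

```text
7.6667 [555.88574815 -55.07048648 226.23901913] [-3.14143366e+00 -1.32775622e-03  2.70180775e+00]
[[318.77969607 163.22337045]]
243 83
```

View pics/w4z.png

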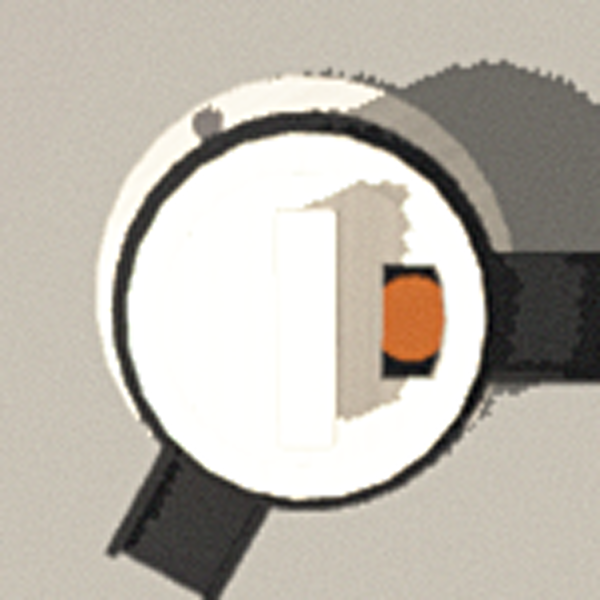

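View pics/top2.png

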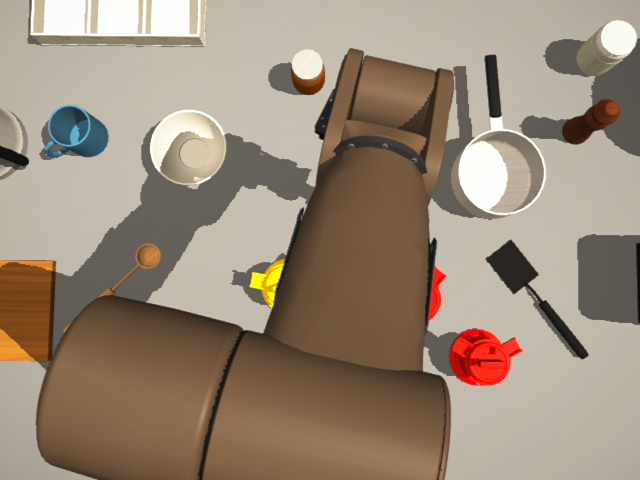

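The orange spout hole shows centred in the opening, within about 1 mm (opening at crop rows 265–379, hole 275–362). The bowl (189,148) is unmoved. I'll quantify the cap angle.

```bash
python3 - <<'E'
import cv2
a=cv2.imread("pics/w4.png")[90:250,260:420]
cv2.imwrite("pics/w4y.png",cv2.resize(a,None,fx=3.75,fy=3.75,interpolation=cv2.INTER_CUBIC))
E
```

```text
(no output)
```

View pics/w4y.png

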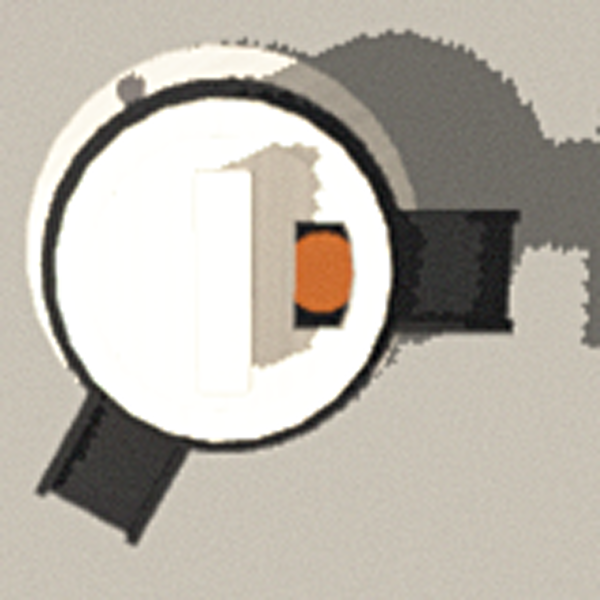

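```bash
python3 - <<'E'
from fit import *
d=np.load("w4c.npz"); c=(d["K"],d["r"],d["t"])
Z=lambda x,y:(260+(x-1.4)/3.75,90+(y-1.4)/3.75)
sp=[(('s',1,1),Z(519,211)),(('s',1,-1),Z(512,331)),(('s',-1,1),Z(133,545)),(('s',-1,-1),Z(40,492))]
op=[(('o',-1,1),Z(295,222)),(('o',-1,-1),Z(295,328)),(('o',1,1),Z(346,222)),(('o',1,-1),Z(343,328))]
fi=[(('f',-1,1),Z(195,170)),(('f',1,1),Z(251,170)),(('f',-1,-1),Z(198,396)),(('f',1,-1),Z(252,395))]
ce=[(('c',),Z(226,269))]
fit(c,sp+op+fi+ce); print(); fit(c,sp+fi)
print("orange", ray(c,Z(323,271.5),80), "opening",ray(c,Z(320,275),90))
E
```

```text
x,y [503.6 -30. ] jar yaw 5.05 cap world 65.17 cap angle 60.12
('s', 1, 1) [ 0.18 -0.49]
('s', 1, -1) [0.18 0.4 ]
('s', -1, 1) [0.61 0.45]
('s', -1, -1) [-1.53 -0.12]
('o', -1, 1) [-0.08 -0.45]
('o', -1, -1) [-0.34  0.35]
('o', 1, 1) [ 3.11 -0.55]
('o', 1, -1) [3.28 0.25]
('f', -1, 1) [-0.67 -0.34]
('f', 1, 1) [ 0.28 -0.44]
('f', -1, -1) [-0.74  0.04]
('f', 1, -1) [0.02 0.21]
('c',) [-0.78  1.82]

x,y [503.7 -29.9] jar yaw 5.03 cap world 65.35 cap angle 60.32
('s', 1, 1) [ 0.33 -0.4 ]
('s', 1, -1) [0.31 0.48]
('s', -1, 1) [0.73 0.5 ]
('s', -1, -1) [-1.4  -0.08]
('f', -1, 1) [-0.59 -0.24]
('f', 1, 1) [ 0.36 -0.39]
('f', -1, -1) [-0.48  0.13]
('f', 1, -1) [0.27 0.26]
orange [513.19439882  -8.93086716  80.        ] opening [512.69242761 -10.2222827   90.        ]
```

Two fits put the cap at 60.1° and 60.3°, against 60° wanted. The robot is clear, so I'm handing in.

```bash
python3 - <<'E'
from h import *
s=env.state(); print(s["t"],s["ft_force"])
print(env.job_done())
E
```

```text
7.7667 [ 0.69603126  0.04329332 -0.83298998]
the job is handed in; nothing more can be done
None
```

The amber jar's cap opening now sits over the spout on the bowl's side (+y, left), and I've handed the job in. I gripped the fin, turned the cap 45° anticlockwise, let go and backed the gripper well clear. It took about 7.8 s of the 32 s allowed.

- **Cap angle:** two fits on the last wrist picture gave 60.1° and 60.3°, against 60° wanted. The spout's hole shows through the opening, roughly 1 mm (about 2–3°) off its middle by a direct pixel reading, which is a little more than the fits suggest.
- **Fit weakness:** the outer edge of the opening fitted about 3 pixels off in both wrist views. I take this to be that edge being rounded, not a turning error.
- **Bowl:** it shows at the same place in the overhead picture before and after.
- **Other things:** the arm hid most of the amber jar and parts of the look-alikes in the last overhead picture. The gripper stayed above everything except the cap's fin, and measured forces stayed below about 2 N.

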